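# Clear the toppled bottle off the finds box and hold its lid open

### The job

The square blue bottle has toppled over on the lid of the grey finds box: pick it up, stand it upright on the floor of the yellow tray with the lacquer bottles (set it down, do not drop it) and let go of it. Then raise the lid of the box, which has no stay and falls shut when let go, to 60 degrees from closed and hold it still there with the gripper so that a tray of sherds can be put in; finish while holding it, do not let go. Leave the lacquer bottles, the brush cup, the marker, the loose sherd and the pack of labels where they are.

Things in the scene. Friction and masses are not known exactly. Their poses are not given: they have to be found in the camera images.
- bottle: square blue bottle with a dark cap, lying on a flat side on the closed lid. Body 50 x 50 mm, 98 mm tall; neck; cap 27 mm across, top at 130 mm. 0.15 to 0.3 kg, centre of mass about 55 mm from the base. Origin: centre of its base; z runs from base to cap (level while lying, 25 mm above the lid's panel), x and y are square to its sides. The cap points roughly to the box's +y at the start.
- yellow_tray: yellow foam tray, fixed: 210 mm (its x) by 140 mm (its y) over the rim, 22 mm high, flared walls, flat floor 186 x 116 mm. Origin: centre of its underside; the floor's upper face is 4 mm above it. The three lacquer bottles stand in its +x half, centres 45 mm or more from its middle; its -x half (towards the robot) is empty.
- finds_box: grey plastic container, fixed: 200 mm (its x) by 300 mm (its y) by 122 mm high, with a lid on top. Origin: centre of its underside. Its front (-x) faces the robot, the lid is hinged along its back (+x) top edge.
- lid: light grey lid of the finds box, 204 x 306 mm, panel 8 mm thick with a 4 mm rim on top; closed, the panel's top is 132 mm and the rim's 136 mm above the table. 0.3 to 0.55 kg, turns freely, falls shut when let go below about 80 degrees. Origin: on the hinge axis, middle of the back edge; z normal to the panel, x to the back of the box when closed, y along the hinge.
- lid_hinge (a joint): opening angle of the lid in rad: 0 closed, grows as the front edge rises (turning about the box's +y), stop at 1.9. 60 degrees is 1.047.
- hinge (a point): middle of the hinge axis (axis along the box's y), 102 mm behind the box's centre, 122 mm above the table.
- handle (a point): middle of the grip of the black bow handle on the lid near its front edge: a round bar 10 mm thick along y, 98 mm straight between its feet, axis 32 mm above the panel, 24 mm behind the front edge; in the lid's frame x -180, y 0, z +42 mm from the hinge. Its axes are the lid's. The bar can turn in the fingers as the lid rises.
- lacquer_red: small round bottle of red lacquer, 27 mm across, 76 mm tall with its cap, loose in the yellow tray. Origin: centre of its base. Bystander.
- lacquer_pink: the same with pink lacquer. Bystander.
- lacquer_clear: the same with cream lacquer and a white cap. Bystander.
- brush_cup: white ceramic cup of brushes, 72 mm across, cup 90 mm and brushes about 185 mm tall, to the left. Origin: centre of its base. Bystander.
- marker: black marker pen lying on the table at the right, 140 x 13 x 13 mm along its x. Origin: underneath, near its middle. Bystander.
- loose_sherd: brown potsherd with a paper tag, about 65 mm across, 10 mm thick, flat on the table at the left. Origin: centre of its underside. Bystander.
- label_pack: banded pack of paper labels, 55 x 85 x 20 mm, on the table at the right. Origin: centre of its underside. Bystander.
Not all that is in view belongs to the job. Of the things shaped like the bottle, the blue one is meant.

How it is judged:
By the outcome, as a careful person would: the job done as asked, in the order asked, and still so for the second after the job is handed in, while the arm keeps its last pose, push and grip.
It also fails if it takes over 64 s, if anything falls off the work surface, if the arm or the gripper's body presses on something with over 40 N, if the wrist force passes 120 N, or if a joint passes its speed limit or range.

### The arm

A 6-joint arm with a two-finger parallel gripper is mounted at the origin on the work surface. World frame = base frame: x ahead of the robot, y to its left, z up, the work surface at z = 0. Lengths are in m, angles in rad, forces in N, time in s.
With the tool pointing down it reaches from about 0.3 to 0.75 m from the base axis. Payload 8.5 kg.
Tool frame: the origin (TCP) lies midway between the tips of the shut fingers; the grasp point (between the pads) lies grip_depth behind it (grip_depth is the distance from the TCP to the grasp point, in m); z points along the fingers, y is the line along which they close (so a half turn about z gives the same grasp; the last joint's range is limited). The gripper opens to 85 mm and grips with 20 to 120 N. Pads are 22 mm wide; open, the fingers measure 114 mm over their backs; the gripper's body (76 mm by 85 mm) begins 54 mm behind the grasp point. The pads swing forward as they close: fully open they stand 13 mm farther back than shut.
Start: joints at [-1.392, 0.381, 1.297, -0, 1.464, -0.215], TCP at [0.211, -0.508, 0.231] pointing down, gripper open.
Joint ranges: [-3.11, 3.11], [-0.89, 2.33], [0.22, 2.48], [-1.42, 4.56], [0.17, 2.85], [-2.88, 2.88]. Speed limits (rad/s): [2.39, 2.39, 3.14, 3.14, 3.14, 3.14].

### API

Orientations are given as a unit quaternion [x, y, z, w].
In Python, from rig import * gives the robot as it stands.
- The arm moves only by the tool jog_arm, never from a script. Its argument "steps" is a list of rows, each a list of 4 numbers: the shift along the tool's x, y, z each as a share of 0.075 m, from -1 to 1, then the turn about the tool's z as a share of 360 degrees, from -1 to 1. A call has 1 to 20 rows; each row shifts and turns the commanded pose from where the row before left it, along the tool's axes as they then stand; what a row does not reach is not made up. A row lasts 1/8 s, in which the tool goes at most 62.5 mm and 10.7 degrees, less where a joint would pass 70% of its speed; a pose out of reach is approached as far as the arm can. A call with a number of a shift or a turn outside -1 to 1 is refused whole. A call with a gripper value outside its range is refused whole. "gripper" is the closure, from -1 (fully open) to 1 (shut), set as the call begins (left out, the last holds). The fingers move at their own pace and stop on an object; "grip_force" is the grip in N (left out, the last holds). Time passes only in rows, so rows that do not move let the fingers close. It gives the time, the measured TCP pose, the force, the opening and the grip force at its end, in the units of the state.
- get_obs(): the state, without advancing time (a new reading comes with each control period).
- capture(name): name is "side" or "top" or "wrist"; returns a dict with "color" (384x512x3 uint8, red, green, blue), "fx", "fy", "cx", "cy" (pixels), "camera_from_world" (4x4, takes a point from world to camera coordinates). Camera axes: x right, y up, looking along -z (the intrinsics and any distortion apply to the point x, -y, -z); pixel columns grow to the right and rows downward; lengths in m; the calibration is good to about 2 mm. A picture is of the moment at which its call begins. There is no depth.
- job_done(): hands the job in; it is judged then, once.
The state is a dict: "time_s": time; "joint_pos": joint angles; "joint_velocities": joint speeds; "joint_efforts": joint torques, N m; "eef_pos": TCP position; "eef_rot": TCP orientation; "contact_force": force on the tool from outside, world axes, zero at the start; "torque": the same for the moment, N m; "finger_gap": finger opening in m; "gripper_force": force on a finger pad.
Only numpy, scipy, OpenCV 4.12 (cv2) and the standard library are available. Lean on these libraries where they do the work, as an engineer would, in place of code of your own. Each camera call takes 0.05 s, during which the arm holds its last target. There are 200 camera calls.

## Working session

There is one attempt and no reset: what is moved stays moved. The work goes in short steps, Python scripts to look and compute and a tool call to move; the robot and the scene stay as the last step left them, time stands still between calls to the robot, and variables do not carry over. Pictures are saved under pics/ and viewed, at most 10 in all, crops included, and the job is handed in when it is done.

Besides the shell and the picture viewer there is one more tool, called as name([rows], argument=value, ...), one row to a line, values as JSON. jog_arm: Moves the arm, as the interface text tells. Its arguments: {"type":"object","properties":{"steps":{"type":"array","items":{"type":"array","items":{"type":"number"}}},"gripper":{"type":"number"},"grip_force":{"type":"number"}},"required":["steps"]}

```bash
mkdir -p pics
python3 - <<'E'
from rig import *
import cv2,json
for n in("top","side"):
    c=capture(n); cv2.imwrite(f"pics/{n}0.png",cv2.resize(c["color"][:,:,::-1],(800,600),interpolation=cv2.INTER_CUBIC))
    print(n,{k:(v.tolist() if hasattr(v,'tolist') else v) for k,v in c.items() if k!="color"})
    cv2.imwrite(f"pics/{n}0_raw.png",c["color"][:,:,::-1])
print(get_obs())
E
ls
```

```text
top {'fx': 490.2035407343062, 'fy': 490.2035407343062, 'cx': 254.99477240408842, 'cy': 190.30618342098623, 'camera_from_world': [[-0.013689919710642083, -0.9998484065777536, -0.01075871564097801, 0.031301448483266915], [0.9968612617657648, -0.01448651528161887, 0.07783164951202623, -0.48806184254467655], [-0.07797570704446125, -0.009659437816077936, 0.996908463386681, -1.8791688624903862], [0.0, 0.0, 0.0, 1.0]]}
side {'fx': 386.3114452250843, 'fy': 386.3114452250843, 'cx': 253.20545744991455, 'cy': 188.03507022348197, 'camera_from_world': [[0.9995621657935676, -0.024114183439263817, -0.017145928704214743, -0.46447937308708165], [0.027344232894363447, 0.5314655812487415, 0.8466384286549696, -0.11242235048645058], [-0.011303523410481034, -0.8467365836581024, 0.53189227128575, -1.306357955948183], [0.0, 0.0, 0.0, 1.0]]}
{'time_s': 0.1, 'joint_pos': array([-1.39231634e+00,  3.81167046e-01,  1.29814297e+00,  1.13052577e-05,
        1.46358821e+00, -2.15315591e-01]), 'joint_velocities': array([-0.00103328, -0.00208026, -0.00388967, -0.00058838,  0.00076231,
       -0.00059907]), 'joint_efforts': array([ 4.03358878e-03, -4.49221945e+01, -2.31656474e+01, -1.07139952e-04,
        3.66191358e-03, -1.68792690e-05]), 'eef_pos': array([ 0.2109807 , -0.50765689,  0.23076704]), 'eef_rot': array([ 9.80678085e-01,  1.95627368e-01,  1.76410967e-05, -6.52575408e-04]), 'contact_force': array([ 0.57506659,  0.10092531, -0.71261308]), 'torque': array([0.02362624, 0.01690246, 0.034392  ]), 'gripper_force': 0.0, 'finger_gap': 0.08525518398817533}
pics
```

View pics/top0.png

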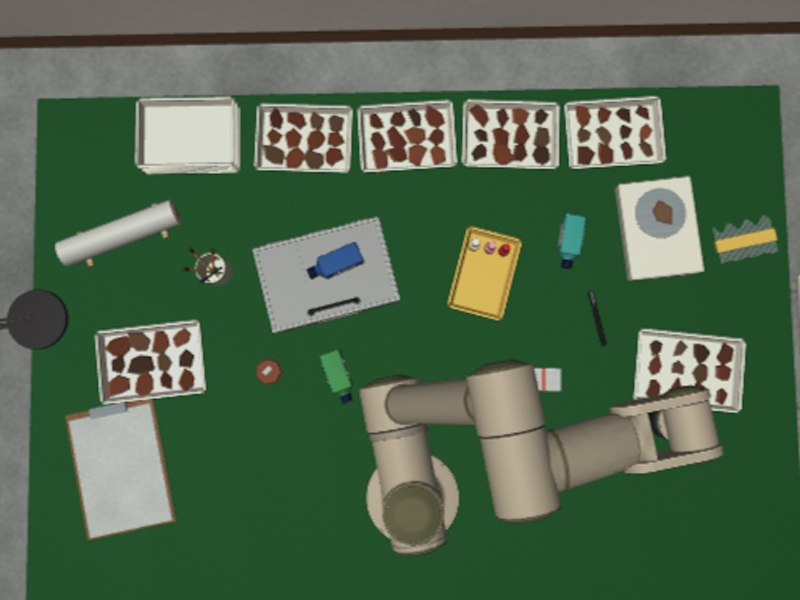

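View pics/side0.png

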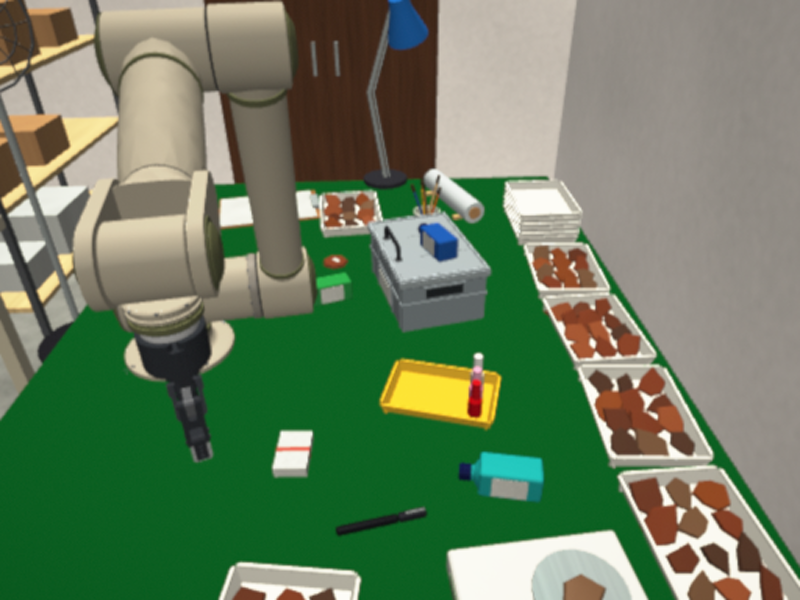

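The scene has three bottles of that shape, in 800x600 top pixels: blue on the lid (338,260), teal on the table (572,240) and green on the table (336,375). I choose the blue one on the lid. The handle bar is at (333,306), and the tray is centred at about (485,273) with lacquers at its far end (475–505,245). A close crop next.

```bash
cat > h.py <<'E'
import numpy as np,cv2
from rig import *
def ray(c,u,v,z):
    M=np.array(c["camera_from_world"]);R,t=M[:3,:3],M[:3,3];o=-R.T@t
    d=R.T@np.array([(u-c["cx"])/c["fx"],-(v-c["cy"])/c["fy"],-1.]);return o+d*(z-o[2])/d[2]
def proj(c,p):
    q=np.array(c["camera_from_world"])@np.append(p,1);return c["cx"]+c["fx"]*q[0]/-q[2],c["cy"]+c["fy"]*q[1]/q[2]
def crop(c,x0,x1,y0,y1,s,f):
    cv2.imwrite(f,cv2.resize(c["color"][y0:y1,x0:x1,::-1],None,fx=s,fy=s,interpolation=cv2.INTER_CUBIC))
E
python3 - <<'E'
from h import *
c=capture("top"); crop(c,155,345,132,220,4.2,"pics/c1.png")
E
```

```text
(no output)
```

View pics/c1.png

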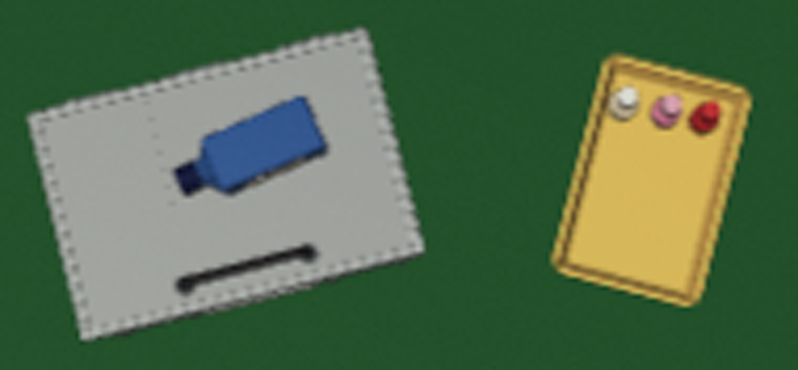

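The crop confirms the blue bottle with its dark cap at crop px (187,178) and its base at about (315,125). The lid corners, the handle (182,285)–(312,253) and the tray corners are readable too.

Run:
```python
from h import *
c=capture("top")
W=lambda u,v,z: ray(c,(u+.5)/4.2-.5+155,(v+.5)/4.2-.5+132,z)[:2]
def show(n,P,z):
    a=np.array([W(*p,z) for p in P]);print(n,a.round(4).tolist(),"mean",a.mean(0).round(4),"edges",np.linalg.norm(np.roll(a,-1,0)-a,axis=1).round(3));return a
l=show("lid",[(28,115),(368,30),(424,252),(83,340)],.136)
h=show("handle",[(182,285),(312,253)],.166)
b=show("body",[(203,140),(303,97),(327,152),(230,192)],.182)
k=show("cap",[(181,183),(206,172)],.162)
t=show("tray",[(612,55),(750,93),(697,306),(553,266)],.022)
bb=show("base",[(315,125)],.182)
for n,d in(("lid y",l[0]-l[1]+l[3]-l[2]),("handle y",h[0]-h[1]),("body z",b[0]-b[1]+b[3]-b[2]),("tray x",t[0]-t[3]+t[1]-t[2])): print(n,np.degrees(np.arctan2(d[1],d[0])).round(1))
o=get_obs();from scipy.spatial.transform import Rotation as R
print(R.from_quat(o["eef_rot"]).as_matrix().round(3)); 
import rig;print([x for x in dir(rig) if not x.startswith('_')], getattr(rig,"grip_depth",None))
```

```text
lid [[0.5992, 0.3646], [0.6694, 0.0674], [0.4745, 0.0213], [0.4026, 0.3168]] mean [0.5364 0.1925] edges [0.305 0.2   0.304 0.202]
handle [[0.4471, 0.2272], [0.4728, 0.1163]] mean [0.4599 0.1717] edges [0.114 0.114]
body [[0.5689, 0.2067], [0.6043, 0.1216], [0.5571, 0.1018], [0.5243, 0.1841]] mean [0.5636 0.1536] edges [0.092 0.051 0.089 0.05 ]
cap [[0.5348, 0.2281], [0.5439, 0.2066]] mean [0.5393 0.2174] edges [0.023 0.023]
tray [[0.6636, -0.1545], [0.6261, -0.2812], [0.4298, -0.2275], [0.4685, -0.0962]] mean [ 0.547  -0.1898] edges [0.132 0.204 0.137 0.204]
base [[0.5802, 0.1117]] mean [0.5802 0.1117] edges [0.]
lid y 103.5
handle y 103.0
body z 112.2
tray x -16.0
[[ 0.923  0.384 -0.   ]
 [ 0.384 -0.923  0.001]
 [ 0.    -0.001 -1.   ]]
['IKError', 'capture', 'get_obs', 'grip_depth', 'job_done'] 0.0187
```

jog_arm([
  [0,0,-0.1,-0.0277],
  [0,0,-0.1,-0.0277],
  [0,0,-0.1,-0.0277],
  [0,0,-0.1,-0.0277],
  [0,0,-0.1,-0.0277],
  [0,0,-0.1,-0.0277],
  [0,0,-0.1,-0.0277],
  [0,0,-0.1,-0.0277],
  [0,0,-0.1,-0.0277],
  [0,0,0,0],
], gripper=-1)

```text
time_s: 1.45
eef_pos: [0.211, -0.508, 0.299]
eef_rot: [0.558, 0.83, -0.0, 0.0]
contact_force: [0.4, 0.2, 0.0]
finger_gap: 0.0853
gripper_force: 0.0
```

jog_arm([
  [0.366,0.384,0,0],
  [0.366,0.384,0,0],
  [0.366,0.384,0,0],
  [0.366,0.384,0,0],
  [0.366,0.384,0,0],
  [0.366,0.384,0,0],
  [0.366,0.384,0,0],
  [0.366,0.384,0,0],
  [0.366,0.384,0,0],
  [0.366,0.384,0,0],
  [0.366,0.384,0,0],
  [0.366,0.384,0,0],
  [0.366,0.384,0,0],
  [0.366,0.384,0,0],
  [0.366,0.384,0,0],
  [0.366,0.384,0,0],
  [0.366,0.384,0,0],
  [0.366,0.384,0,0],
  [0.366,0.384,0,0],
  [0,0,0,0],
])

```text
time_s: 3.95
eef_pos: [0.5195, 0.1842, 0.2976]
eef_rot: [0.557, 0.83, -0.0, -0.001]
contact_force: [0.3, -0.7, 0.5]
finger_gap: 0.0852
gripper_force: 0.0
```

Run:
```python
from h import *
c=capture("wrist"); im=c["color"][:,:,::-1].copy()
o=get_obs();print(o["eef_pos"],o["joint_pos"].round(3))
u=np.array([-.378,.926,0]);B=np.array([.582,.108,.157])
for s in(0,.098,.119,.130):
    p=proj(c,B+u*s);print(s,p);cv2.circle(im,tuple(int(round(x)) for x in p),3,(0,255,255),1)
cv2.imwrite("pics/w1.png",cv2.resize(im,(800,600)))
```

```text
[0.51916994 0.18297983 0.29792816] [ 0.124  0.345  1.162 -0.     1.637 -0.264]
0 (np.float64(284.7748796309843), np.float64(265.64425595925155))
0.098 (np.float64(287.5077065280808), np.float64(180.1100650879177))
0.119 (np.float64(288.1613748199693), np.float64(159.65103473208904))
0.13 (np.float64(288.5145900159369), np.float64(148.5958244578317))
```

View pics/w1.png

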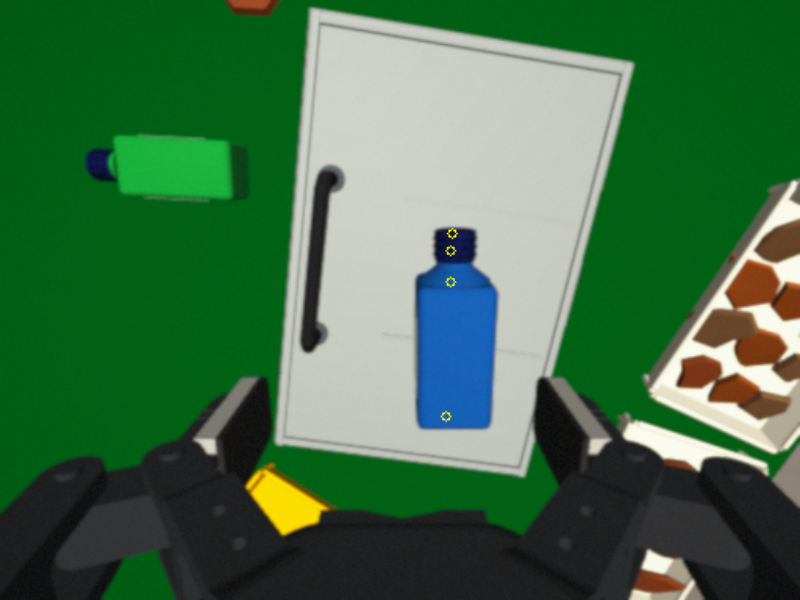

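The overlay matches the bottle. The cap is centred at (455,246) against a predicted (451,250), so I shift about 2–3 mm and descend.

jog_arm([
  [0.127,0.143,0.1,0],
  [0.127,0.143,0.2,0],
  [0.127,0.143,0.3,0],
  [0,0,0.3,0],
  [0,0,0.3,0],
  [0,0,0.3,0],
  [0,0,0.3,0],
  [0,0,0.2,0],
  [0,0,0.13,0],
  [0,0,0,0],
  [0,0,0,0],
])

```text
time_s: 5.38
eef_pos: [0.5386, 0.2211, 0.1397]
eef_rot: [0.557, 0.831, 0.0, 0.0]
contact_force: [-0.1, 0.2, 0.3]
finger_gap: 0.0853
gripper_force: 0.0
```

jog_arm([
  [0,0,0,0],
  [0,0,0,0],
  [0,0,0,0],
  [0,0,0,0],
  [0,0,0,0],
  [0,0,0,0],
  [0,0,0,0],
  [0,0,0,0],
  [0,0,0,0],
  [0,0,0,0],
], gripper=1, grip_force=20)

```text
time_s: 6.62
eef_pos: [0.5384, 0.2211, 0.1393]
eef_rot: [0.557, 0.831, 0.0, 0.0]
contact_force: [1.5, 1.4, 4.7]
finger_gap: 0.0266
gripper_force: 19.8
```

jog_arm([
  [0,0,-0.1,0],
  [0,0,-0.15,0],
  [0,0,-0.2,0],
  [0,0,-0.2,0],
  [0,0,-0.2,0],
  [0,0,-0.2,0],
  [0,0,-0.2,0],
  [0,0,-0.2,0],
  [0,0,-0.2,0],
  [0,0,-0.2,0],
  [0,0,-0.2,0],
  [0,0,0,0],
])

```text
time_s: 8.12
eef_pos: [0.5385, 0.2211, 0.2941]
eef_rot: [0.557, 0.831, 0.001, 0.001]
contact_force: [-0.4, -0.7, -2.0]
finger_gap: 0.0264
gripper_force: 20.8
```

Run:
```python
from h import *
w=capture("wrist")["color"];s=capture("side")
p=np.array(get_obs()["eef_pos"]);u,v=proj(s,p);print(u,v)
u=int(u);v=int(v)
a=cv2.resize(w,(400,300));b=cv2.resize(s["color"][max(0,v-60):v+60,u-80:u+80],(400,300),interpolation=cv2.INTER_CUBIC)
cv2.imwrite("pics/w2.png",np.hstack([a,b])[:,:,::-1]);o=get_obs();print(o["finger_gap"],o["gripper_force"],o["contact_force"],o["torque"],p)
```

```text
271.29820988504355 111.19669136807485
0.02617795385968689 20.904710556351347 [-0.77113919 -0.2061262  -1.84269223] [ 0.15836634  0.07772484 -0.00869192] [0.53800421 0.22098658 0.29244057]
```

View pics/w2.png

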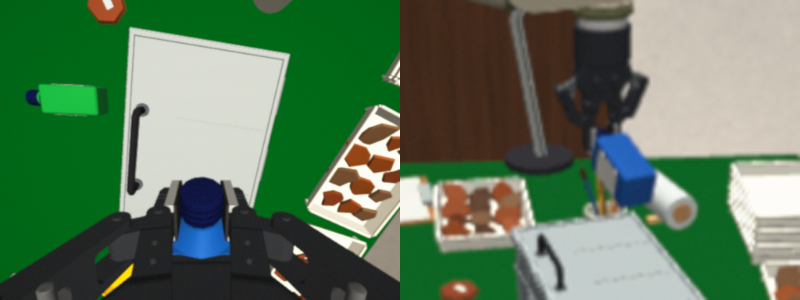

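The bottle hangs from its cap, tilted roughly 40–50° with the base down. Accelerating towards its base on the way to the tray should swing it further.

jog_arm([
  [-0.8,0,-0.2,0],
  [-0.75,-0.2,0,0],
  [-0.7,-0.35,0,0],
  [-0.6,-0.4,0,0],
  [-0.5,-0.4,0,0],
  [-0.4,-0.35,0,0],
  [-0.3,-0.3,0,0],
  [-0.25,-0.2,0,0],
  [-0.2,-0.15,0,0],
  [-0.13,-0.08,0,0],
  [-0.1,-0.03,0,0],
  [0,0,0,0.0275],
  [0,0,0,0.0275],
  [0,0,0,0.0275],
  [0,0,0,0.0275],
  [0,0,0,0],
])

```text
time_s: 10.22
eef_pos: [0.5025, -0.1769, 0.3078]
eef_rot: [0.805, 0.594, 0.0, -0.0]
contact_force: [0.5, 0.1, -2.7]
finger_gap: 0.0264
gripper_force: 22.1
```

```bash
cat > look.py <<'E'
import sys
from h import *
w=capture("wrist")["color"];s=capture("side")
o=get_obs();p=np.array(o["eef_pos"]);u,v=[int(x) for x in proj(s,p)]
a=cv2.resize(w,(400,300));b=cv2.resize(s["color"][max(0,v-60):max(0,v-60)+120,u-80:u+80],(400,300),interpolation=cv2.INTER_CUBIC)
cv2.imwrite(sys.argv[1],np.hstack([a,b])[:,:,::-1]);print(u,v,o["finger_gap"],o["contact_force"].round(2),o["torque"].round(3),p)
E
python3 look.py pics/w3.png
```

```text
267 161 0.02607883066199856 [-0.25 -0.42 -2.08] [ 0.151  0.004 -0.058] [ 0.50237864 -0.1770132   0.30777288]
```

View pics/w3.png

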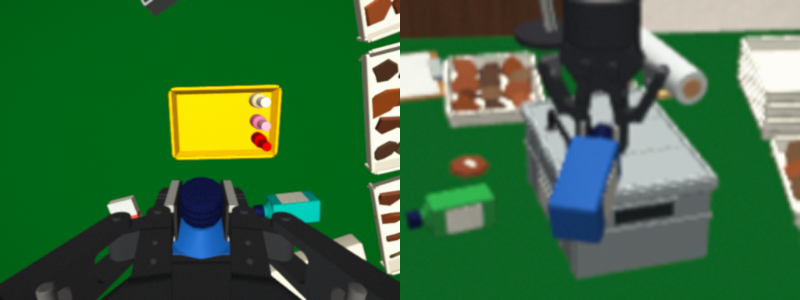

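Run:
```python
from h import *
s=capture("side");G=np.array([.5024,-.177,.3078+.0187])
a=np.radians(-16);n=np.array([np.cos(a),np.sin(a),0]);h=np.array([n[1],-n[0],0]) # h: away, base side (-u)
for th in range(20,90,10):
    t=np.radians(th);d=h*np.cos(t)-np.array([0,0,1])*np.sin(t);q=-h*np.sin(t)-np.array([0,0,1])*np.cos(t) # q: lower side
    B=G+d*.12
    print(th,[tuple(int(round(2.5*(x-o)+k)) for x,o,k in zip(proj(s,B+n*i*.025+q*j*.025),(187,101),(400,0))) for j in(1,-1) for i in(-1,1)])
```

```text
20 [(552, 240), (602, 247), (546, 208), (598, 214)]
30 [(556, 248), (605, 254), (548, 224), (599, 231)]
40 [(560, 251), (608, 257), (551, 237), (601, 243)]
50 [(565, 251), (612, 257), (555, 245), (604, 252)]
60 [(570, 248), (616, 254), (559, 250), (607, 257)]
70 [(575, 241), (620, 247), (563, 252), (611, 258)]
80 [(579, 231), (624, 237), (568, 249), (614, 255)]
```

At this point the tilt is only about 20°, because finger friction holds it. I'll use the tray's rim as a stop: put the lower part of the base face against the inside of the -y rim, then arc the hand up and over it to turn the bottle upright.

jog_arm([
  [0.1,0,0.1,0],
  [0.2,0,0.2,0],
  [0.2,0,0.3,0],
  [0.15,0,0.3,0],
  [0.1,0,0.3,0],
  [0,0,0.3,0],
  [0,0,0.3,0],
  [0,0,0.3,0],
  [0,0,0.3,0],
  [0,0,0.25,0],
  [0,0,0.2,0],
  [0,0,0.15,0],
  [0,0,0.12,0],
  [0,0,0.1,0],
  [0,0,0.08,0],
  [0,0,0,0],
])

```text
time_s: 12.38
eef_pos: [0.5188, -0.1235, 0.0601]
eef_rot: [0.805, 0.593, -0.0, -0.0]
contact_force: [-0.2, 0.6, -3.1]
finger_gap: 0.0263
gripper_force: 22.0
```

```bash
python3 look.py pics/w4.png
```

```text
271 225 0.026236724095305638 [-0.75 -1.17 -2.01] [ 0.163 -0.054  0.013] [ 0.51904714 -0.12361325  0.06055482]
```

View pics/w4.png

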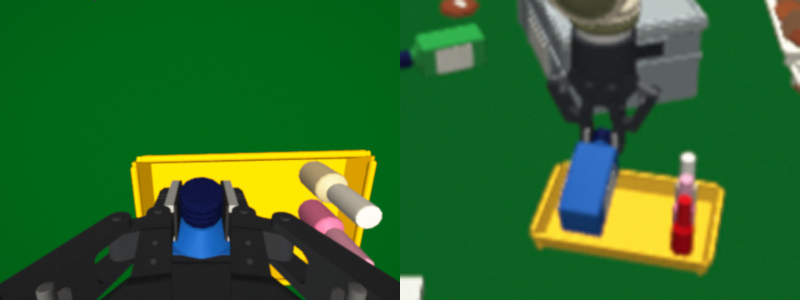

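jog_arm([
  [-0.1,0,0,0],
  [-0.1,0,0,0],
  [-0.05,0,0,0],
  [-0.04,0,-0.01,0],
  [0,0,0,0],
])

```text
time_s: 13.1
eef_pos: [0.5137, -0.1369, 0.0632]
eef_rot: [0.805, 0.593, 0.006, -0.004]
contact_force: [9.6, 46.6, 23.0]
finger_gap: 0.0267
gripper_force: 38.7
```

jog_arm([
  [-0.07,0,-0.1,0],
  [-0.08,0,-0.1,0],
  [-0.09,0,-0.1,0],
  [-0.09,0,-0.1,0],
  [0,0,0,0],
])

```text
time_s: 13.72
eef_pos: [0.5073, -0.1628, 0.0957]
eef_rot: [0.805, 0.593, 0.006, -0.001]
contact_force: [3.8, 38.4, 39.0]
finger_gap: 0.0262
gripper_force: 45.7
```

```bash
python3 look.py pics/w5.png
```

```text
268 223 0.026468693457470688 [ 3.57 38.68 39.55] [ 6.44  -0.679 -0.073] [ 0.50738994 -0.16267521  0.09556063]
```

View pics/w5.png

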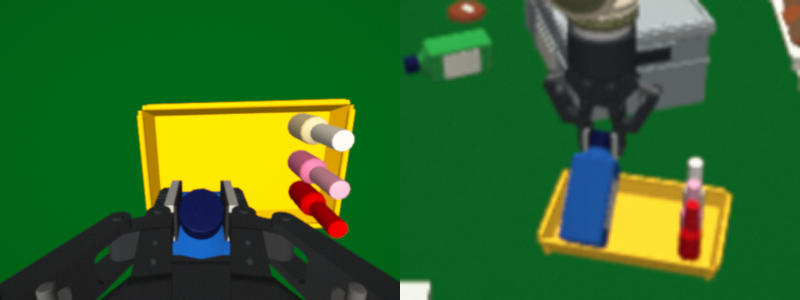

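The bottle is now turned to about 45–50°. The push is stronger than needed (about 55 N), so I ease off along its axis while continuing the arc.

jog_arm([
  [0,0,-0.06,0],
  [-0.09,0,-0.09,0],
  [-0.1,0,-0.08,0],
  [-0.12,0,-0.06,0],
  [0,0,0,0],
])

```text
time_s: 14.45
eef_pos: [0.4988, -0.19, 0.1148]
eef_rot: [0.806, 0.592, 0.002, 0.001]
contact_force: [1.2, 8.6, 11.6]
finger_gap: 0.0262
gripper_force: 26.1
```

jog_arm([
  [-0.12,0,-0.045,0],
  [-0.12,0,-0.04,0],
  [-0.12,0,-0.03,0],
  [-0.12,0,-0.02,0],
  [0,0,0,0],
])

```text
time_s: 15.08
eef_pos: [0.4873, -0.2254, 0.1233]
eef_rot: [0.806, 0.592, 0.0, 0.001]
contact_force: [-1.2, -0.1, -0.5]
finger_gap: 0.0002
gripper_force: 0.0
```

```bash
python3 look.py pics/w6.png
```

```text
262 229 -0.00019496340223124293 [-0.66 -0.03 -0.16] [-0.033  0.022  0.012] [ 0.48728606 -0.22459385  0.12289279]
```

View pics/w6.png

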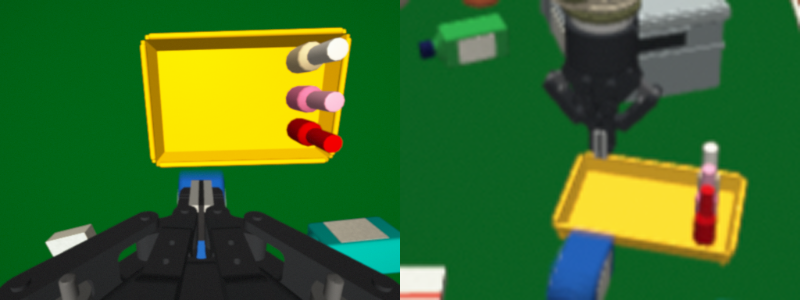

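The bottle slipped out of the fingers over the rim and is on the table beside the tray. I raise the hand, open it, and locate the bottle by colour.

jog_arm([
  [0,0,-0.3,0],
  [0,0,-0.5,0],
  [0.2,0,-0.6,0],
  [0.3,0,-0.6,0],
  [0.3,0,-0.5,0],
  [0.3,0,-0.2,0],
  [0,0,0,0],
  [0,0,0,0],
], gripper=-1)

```text
time_s: 16.18
eef_pos: [0.5117, -0.1459, 0.3244]
eef_rot: [0.805, 0.593, -0.001, -0.001]
contact_force: [1.0, -0.2, 1.0]
finger_gap: 0.0854
gripper_force: 0.0
```

Run:
```python
from h import *
o=get_obs();print(o["time_s"],o["eef_pos"],o["joint_pos"].round(2))
for n in("wrist","side","top"):
    c=capture(n);hsv=cv2.cvtColor(c["color"],cv2.COLOR_RGB2HSV)
    m=cv2.inRange(hsv,(105,120,60),(125,255,255));k,L,S,C=cv2.connectedComponentsWithStats(m)
    for i in np.argsort(-S[1:,4])[:2]+1:
        pts=np.argwhere(L==i)[:,::-1].astype(np.float32);r=cv2.boxPoints(cv2.minAreaRect(pts));print(n,S[i],C[i].round(1),r.round(0).tolist(), "world z=.05",ray(c,*C[i],.05).round(3))
    np.save(f"{n}.npy",c["color"])
    d=cv2.inRange(hsv,(110,100,15),(128,255,75));k,L,S,C=cv2.connectedComponentsWithStats(d)
    for i in np.argsort(-S[1:,4])[:3]+1: print("  dark",S[i],C[i].round(1))
```

```text
16.175 [ 0.51165533 -0.1459457   0.32439356] [-0.5   0.3   1.15 -0.    1.69 -0.2 ]
wrist [ 244  239   29   73 1789] [258.6 271.4] [[244.0, 239.0], [272.0, 239.0], [272.0, 311.0], [244.0, 311.0]] world z=.05 [ 0.458 -0.322  0.05 ]
wrist [324 276  11  13 114] [328.8 282.2] [[323.0, 277.0], [333.0, 276.0], [334.0, 288.0], [325.0, 289.0]] world z=.05 [ 0.564 -0.376  0.05 ]
  dark [  0   0  16  17 161] [5.7 9. ]
  dark [323 275  11  14  80] [327.5 280.6]
  dark [253 302  13   9  77] [259.5 306.5]
side [240 266  26  40 710] [251.6 285.3] [[236.0, 303.0], [246.0, 263.0], [266.0, 268.0], [256.0, 308.0]] world z=.05 [ 0.453 -0.357  0.05 ]
side [248   0  26  26 508] [258.9  13.5] [[248.0, 0.0], [272.0, -1.0], [273.0, 24.0], [249.0, 25.0]] world z=.05 [0.64  4.256 0.05 ]
  dark [241 300  11  11  84] [245.7 305. ]
  dark [295 299   5   7  31] [296.9 302.4]
  dark [190 187   5   4  17] [192.4 188.4]
top [334 188  31  18 351] [348.6 196.9] [[333.0, 200.0], [337.0, 187.0], [366.0, 195.0], [363.0, 207.0]] world z=.05 [ 0.456 -0.331  0.05 ]
top [362 166   2   5   9] [362.4 167.8] [[362.0, 166.0], [363.0, 166.0], [363.0, 170.0], [362.0, 170.0]] world z=.05 [ 0.566 -0.387  0.05 ]
  dark [360 166   6   5  27] [362.3 168.1]
  dark [363 199   5   6  23] [365.4 201.8]
```

Run:
```python
from h import *
c=capture("wrist");hsv=cv2.cvtColor(c["color"],cv2.COLOR_RGB2HSV)
m=cv2.inRange(hsv,(105,80,15),(128,255,255))
for v in range(232,325,4):
    r=np.where(m[v,235:290])[0]+235; print(v,(r.min(),r.max(),len(r)) if len(r) else None,end="; ")
print()
for n,(u,v,z) in dict(base=(258.5,239,.05),body=(258,285,.05),tip=(259,311,.025)).items(): print(n,ray(c,u,v,z).round(4))
t=capture("top");print("marker",[ray(t,u,v,.007).round(3)[:2].tolist() for u,v in((378,186),(386.5,220))])
hs=cv2.cvtColor(t["color"],cv2.COLOR_RGB2HSV);mm=(hs[...,2]<60)&(hs[...,1]<140);ys,xs=np.where(mm[180:225,368:395]);print("mk px",xs.min()+368,xs.max()+368,ys.min()+180,ys.max()+180)
o=get_obs();print(o["time_s"])
```

```text
232 None; 236 None; 240 (np.int64(246), np.int64(271), 26); 244 (np.int64(246), np.int64(271), 26); 248 (np.int64(245), np.int64(272), 28); 252 (np.int64(245), np.int64(272), 28); 256 (np.int64(245), np.int64(272), 28); 260 (np.int64(245), np.int64(272), 28); 264 (np.int64(245), np.int64(273), 29); 268 (np.int64(245), np.int64(272), 28); 272 (np.int64(245), np.int64(272), 28); 276 (np.int64(245), np.int64(272), 28); 280 (np.int64(246), np.int64(272), 27); 284 (np.int64(246), np.int64(272), 27); 288 (np.int64(245), np.int64(272), 28); 292 (np.int64(246), np.int64(272), 27); 296 (np.int64(246), np.int64(272), 27); 300 (np.int64(253), np.int64(266), 14); 304 (np.int64(254), np.int64(265), 12); 308 (np.int64(254), np.int64(265), 12); 312 None; 316 None; 320 None; 324 None; 
base [ 0.475  -0.2661  0.05  ]
body [ 0.4492 -0.3463  0.05  ]
tip [ 0.4298 -0.4151  0.025 ]
marker [[0.499, -0.454], [0.367, -0.483]]
mk px 368 387 186 221
16.425
```

Run:
```python
from h import *
c=capture("wrist");t=capture("top")
for n,k,u,v,z in(("basebot",c,258.5,238.5,0),("basetop",c,258.5,247,.05),("tip",c,259.5,311,.037),("tip",c,259.5,311,.027),("Tbase",t,334,193.5,.05),("Tcapend",t,368,202.5,.03),("Tbodyend",t,363,201,.05)): print(n,ray(k,u,v,z).round(4))
B=np.array([.488,-.2905,.025]);
for s in(0,.098,.13): print(s)
```

```text
basebot [ 0.4688 -0.2877  0.    ]
basetop [ 0.4711 -0.2797  0.05  ]
tip [ 0.4337 -0.4065  0.037 ]
tip [ 0.4314 -0.4141  0.027 ]
Tbase [ 0.4695 -0.276   0.05  ]
Tcapend [ 0.4344 -0.4082  0.03  ]
Tbodyend [ 0.4394 -0.3851  0.05  ]
0
0.098
0.13
```

The bottle lies on the table beside the tray: base about (0.470,-0.280), cap tip (0.434,-0.405), aligned with the tool. I'll regrasp only the end of the cap, so that the smaller contact patch lets it swing down under gravity.

jog_arm([
  [-0.4,0.02,0,0],
  [-0.6,0,0,0],
  [-0.6,0,0.1,0],
  [-0.6,0,0.2,0],
  [-0.6,0,0.3,0],
  [-0.5,0,0.4,0],
  [-0.31,0,0.5,0],
  [0,0,0.5,0],
  [0,0,0.5,0],
  [0,0,0.5,0],
  [0,0,0.4,0],
  [0,0,0.3,0],
  [0,0,0.2,0],
  [0,0,0.15,0],
  [0,0,0.1,0],
  [0,0,0.06,0],
  [0,0,0,0],
  [0,0,0,0],
], gripper=-0.4)

```text
time_s: 18.77
eef_pos: [0.4331, -0.4048, 0.0101]
eef_rot: [0.805, 0.593, 0.0, 0.0]
contact_force: [0.1, -0.7, -0.3]
finger_gap: 0.0599
gripper_force: 0.0
```

Run:
```python
from h import *
o=get_obs();print(o["eef_pos"],o["eef_rot"],o["finger_gap"])
c=capture("wrist");hsv=cv2.cvtColor(c["color"],cv2.COLOR_RGB2HSV)
m=cv2.inRange(hsv,(105,80,15),(128,255,255))
for v in range(100,380,12):
    r=np.where(m[v,180:340])[0]+180; print(v,(r.min(),r.max(),len(r)) if len(r) else None,end="; ")
print([proj(c,np.array(p)) for p in((.4337,-.4048,.025),(.4393,-.384,.025),(.47,-.28,.025))], proj(c,o["eef_pos"]))
```

```text
[ 0.43309042 -0.40484147  0.01008779] [8.05350927e-01 5.92798241e-01 1.83324673e-05 3.59206138e-04] 0.05991233618014208
100 (np.int64(190), np.int64(327), 20); 112 (np.int64(191), np.int64(326), 25); 124 (np.int64(192), np.int64(326), 32); 136 (np.int64(193), np.int64(325), 21); 148 (np.int64(194), np.int64(325), 31); 160 (np.int64(195), np.int64(324), 44); 172 (np.int64(196), np.int64(323), 29); 184 (np.int64(197), np.int64(322), 41); 196 (np.int64(198), np.int64(322), 76); 208 (np.int64(200), np.int64(319), 110); 220 (np.int64(235), np.int64(284), 50); 232 (np.int64(233), np.int64(287), 50); 244 (np.int64(234), np.int64(287), 54); 256 (np.int64(235), np.int64(286), 52); 268 (np.int64(240), np.int64(280), 41); 280 None; 292 None; 304 None; 316 None; 328 None; 340 None; 352 None; 364 None; 376 None; [(np.float64(260.95330316319206), np.float64(256.4842035311317)), (np.float64(259.4037410356719), np.float64(215.96566817570155)), (np.float64(255.9442446646877), np.float64(-57.993614304617466))] (np.float64(259.5261969856307), np.float64(243.61573382637354))
```

Run:
```python
from h import *
c=capture("wrist")
for z in (.025,.032,.0385): print(z,ray(c,260,274,z).round(4),ray(c,260,214,z).round(4))
```

```text
0.025 [ 0.4303 -0.4141  0.025 ] [ 0.4399 -0.3831  0.025 ]
0.032 [ 0.4315 -0.4099  0.032 ] [ 0.4405 -0.3806  0.032 ]
0.0385 [ 0.4326 -0.4061  0.0385] [ 0.4412 -0.3784  0.0385]
```

jog_arm([
  [-0.045,0,0.02,0],
  [0,0,0,0],
  [0,0,0,0],
  [0,0,0,0],
  [0,0,0,0],
  [0,0,0,0],
  [0,0,0,0],
  [0,0,0,0],
  [0,0,0,0],
], gripper=1, grip_force=20)

```text
time_s: 20.0
eef_pos: [0.432, -0.408, 0.0083]
eef_rot: [0.805, 0.593, -0.0, 0.0]
contact_force: [-0.2, -3.0, 1.2]
finger_gap: 0.0258
gripper_force: 19.7
```

jog_arm([
  [0,0,-0.2,0],
  [0,0,-0.2,0],
  [0,0,-0.2,0],
  [0,0,-0.2,0],
  [0,0,-0.2,0],
  [0,0,-0.2,0],
  [0,0,-0.2,0],
  [0,0,-0.2,0],
  [0,0,-0.2,0],
  [0,0,-0.2,0],
  [0,0,-0.2,0],
  [0,0,-0.2,0],
  [0,0,-0.2,0],
  [0,0,0,0],
])

```text
time_s: 21.75
eef_pos: [0.4322, -0.4083, 0.2045]
eef_rot: [0.805, 0.593, -0.0, 0.001]
contact_force: [0.4, -0.6, -2.7]
finger_gap: 0.0257
gripper_force: 23.8
```

```bash
cat > tilt.py <<'E'
# tilt of the held bottle: fit the projected body to the blue mask in the side view
from h import *
from scipy.spatial.transform import Rotation as R
import sys
sg=float(sys.argv[1]) if len(sys.argv)>1 else .133   # grip distance from base
o=get_obs();M=R.from_quat(o["eef_rot"]).as_matrix();G=o["eef_pos"]-M[:,2]*.0187
print("t",o["time_s"],"tcp",o["eef_pos"].round(4),"F",o["contact_force"].round(1),"gap",round(o["finger_gap"],4),"grip",round(o["gripper_force"],1))
for n in("side","top"):
    c=capture(n);hsv=cv2.cvtColor(c["color"],cv2.COLOR_RGB2HSV);m=cv2.inRange(hsv,(105,120,60),(125,255,255))>0
    if n=="side":m[:60]=0
    best=[]
    for th in range(-20,161,5):
        t=np.radians(th);d=M[:,0]*np.cos(t)+M[:,2]*np.sin(t);q=np.cross(d,M[:,1])
        P=[proj(c,G+d*(sg-a)+M[:,1]*i*.025+q*j*.025) for a in(0,.085) for i in(-1,1) for j in(-1,1)]
        z=np.zeros(m.shape,np.uint8);cv2.fillConvexPoly(z,cv2.convexHull(np.array(P,np.float32)).round().astype(np.int32),1)
        best.append(((m&(z>0)).sum()/((m|(z>0)).sum()),th))
    print(n,[(round(a,2),b) for a,b in sorted(best)[::-1][:4]])
E
python3 tilt.py
```

```text
t 21.75 tcp [ 0.4322 -0.4083  0.2045] F [ 0.4 -0.6 -2.7] gap 0.0257 grip 23.8
side [(np.float64(0.49), 50), (np.float64(0.45), 55), (np.float64(0.38), 60), (np.float64(0.35), 45)]
top [(np.float64(0.42), 55), (np.float64(0.42), 50), (np.float64(0.41), 25), (np.float64(0.41), 15)]
```

jog_arm([
  [0.77,0,-0.3,0],
  [0.6,0,-0.2,0],
  [0.5,0,-0.1,0],
  [0.4,0,0,0],
  [0.35,0,0,0],
  [0.25,0,0,0],
  [0.2,0,0,0],
  [0.1,0,0,0],
  [0,0,0,0],
  [0,0,0,0],
])

```text
time_s: 23.1
eef_pos: [0.5025, -0.1814, 0.2481]
eef_rot: [0.806, 0.593, -0.0, 0.0]
contact_force: [0.4, -0.3, -2.6]
finger_gap: 0.0261
gripper_force: 26.0
```

```bash
sed -i 's/(105,120,60),(125/(105,100,30),(128/' tilt.py; python3 tilt.py
```

```text
t 23.1 tcp [ 0.5025 -0.1814  0.2481] F [ 0.4 -0.3 -2.6] gap 0.0261 grip 26.0
side [(np.float64(0.64), 65), (np.float64(0.59), 70), (np.float64(0.57), 60), (np.float64(0.53), 75)]
top [(np.float64(0.22), 70), (np.float64(0.22), 65), (np.float64(0.2), 60), (np.float64(0.19), 55)]
```

The tilt is now about 65° and improving with this trick, so I repeat it once more.

jog_arm([
  [-0.1,0,0,0],
  [-0.2,0,0,0],
  [-0.3,0,0.05,0],
  [-0.4,0,0.1,0],
  [-0.4,0,0.1,0],
  [-0.4,0,0.1,0],
  [-0.4,0,0.1,0],
  [0.75,0,-0.3,0],
  [0.5,0,-0.15,0],
  [0.35,0,0,0],
  [0.25,0,0,0],
  [0.2,0,0,0],
  [0.1,0,0,0],
  [0.05,0,0,0],
  [0,0,0,0],
  [0,0,0,0],
])

```text
time_s: 25.2
eef_pos: [0.5025, -0.1813, 0.2481]
eef_rot: [0.805, 0.593, -0.0, -0.0]
contact_force: [0.0, -0.2, -2.9]
finger_gap: 0.0257
gripper_force: 25.0
```

```bash
python3 tilt.py
```

```text
t 25.2 tcp [ 0.5025 -0.1813  0.2481] F [ 0.  -0.2 -2.9] gap 0.0257 grip 25.0
side [(np.float64(0.66), 80), (np.float64(0.62), 85), (np.float64(0.61), 75), (np.float64(0.56), 70)]
top [(np.float64(0.19), 85), (np.float64(0.17), 80), (np.float64(0.16), 75), (np.float64(0.16), 90)]
```

jog_arm([
  [-0.02,0,0.05,0],
  [-0.04,0,0.1,0],
  [-0.05,0,0.2,0],
  [-0.05,0,0.25,0],
  [-0.05,0,0.25,0],
  [-0.04,0,0.25,0],
  [-0.03,0,0.2,0],
  [0,0,0.15,0],
  [0,0,0.1,0],
  [0,0,0.06,0],
  [0,0,0.04,0],
  [0,0,0,0],
  [0,0,0,0],
])

```text
time_s: 26.92
eef_pos: [0.4965, -0.201, 0.1248]
eef_rot: [0.805, 0.593, 0.0, 0.0]
contact_force: [0.5, -0.3, -2.0]
finger_gap: 0.0262
gripper_force: 25.0
```

jog_arm([
  [0,0,0.02,0],
  [0,0,0.02,0],
  [0,0,0,0],
])

```text
time_s: 27.3
eef_pos: [0.4963, -0.2009, 0.1213]
eef_rot: [0.805, 0.593, -0.0, -0.0]
contact_force: [-0.5, -0.3, -3.2]
finger_gap: 0.0259
gripper_force: 25.0
```

```bash
python3 tilt.py
```

```text
t 27.3 tcp [ 0.4963 -0.2009  0.1213] F [-0.5 -0.3 -3.2] gap 0.0259 grip 25.0
side [(np.float64(0.62), 80), (np.float64(0.6), 75), (np.float64(0.59), 85), (np.float64(0.55), 90)]
top [(np.float64(0.11), 90), (np.float64(0.1), 85), (np.float64(0.1), 80), (np.float64(0.09), 75)]
```

Not touching yet; I lower in small steps.

jog_arm([
  [0,0,0.02,0],
  [0,0,0.01,0],
  [0,0,0,0],
])

```text
time_s: 27.78
eef_pos: [0.4963, -0.2009, 0.1191]
eef_rot: [0.805, 0.593, -0.0, -0.0]
contact_force: [0.2, -0.3, -2.6]
finger_gap: 0.0256
gripper_force: 25.0
```

jog_arm([
  [0,0,0.02,0],
  [0,0,0.01,0],
  [0,0,0,0],
])

```text
time_s: 28.15
eef_pos: [0.4969, -0.201, 0.1185]
eef_rot: [0.805, 0.593, 0.001, 0.001]
contact_force: [-2.3, 2.3, 10.5]
finger_gap: 0.0259
gripper_force: 26.2
```

jog_arm([
  [0.05,0,0,0],
  [0.06,0,0,0],
  [0.06,0,0.005,0],
  [0.06,0,0.005,0],
  [0,0,0,0],
])

```text
time_s: 28.78
eef_pos: [0.5023, -0.1854, 0.1181]
eef_rot: [0.805, 0.593, 0.0, 0.002]
contact_force: [-3.3, -3.1, 14.4]
finger_gap: 0.0258
gripper_force: 27.3
```

```bash
python3 tilt.py .131
```

```text
t 28.775 tcp [ 0.5023 -0.1854  0.1181] F [-3.3 -3.1 14.4] gap 0.0258 grip 27.3
side [(np.float64(0.64), 85), (np.float64(0.62), 90), (np.float64(0.59), 80), (np.float64(0.56), 95)]
top [(np.float64(0.06), 95), (np.float64(0.06), 90), (np.float64(0.06), 85), (np.float64(0.05), 80)]
```

jog_arm([
  [0.03,0,0,0],
  [0.03,0,0.005,0],
  [0,0,0.01,0],
  [0,0,0,0],
])

```text
time_s: 29.38
eef_pos: [0.5039, -0.1816, 0.118]
eef_rot: [0.805, 0.593, 0.0, 0.003]
contact_force: [-5.7, -2.2, 23.2]
finger_gap: 0.0259
gripper_force: 28.6
```

```bash
python3 look.py pics/w7.png
```

```text
267 221 0.02600182391206768 [-5.68 -1.5  22.6 ] [-0.426  1.061  0.007] [ 0.50388138 -0.18161205  0.11804474]
```

View pics/w7.png

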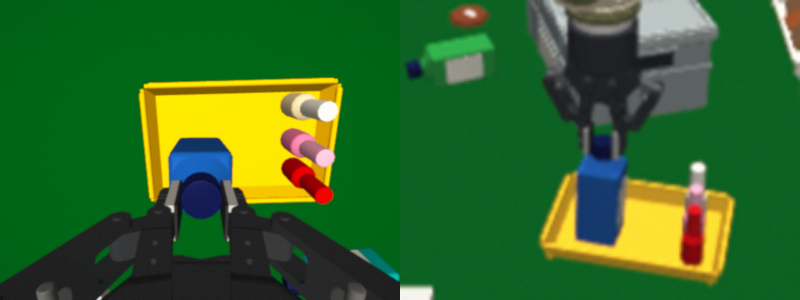

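The bottle stands upright on the tray floor in the empty half. I ease off the press and release.

jog_arm([
  [0,0,-0.02,0],
  [0,0,-0.015,0],
  [0,0,0,0],
])

```text
time_s: 29.85
eef_pos: [0.5029, -0.18, 0.1176]
eef_rot: [0.805, 0.593, 0.0, -0.0]
contact_force: [-0.5, 0.6, 3.9]
finger_gap: 0.0257
gripper_force: 26.7
```

jog_arm([
  [0,0,0,0],
  [0,0,0,0],
  [0,0,0,0],
  [0,0,0,0],
  [0,0,0,0],
], gripper=-0.3)

```text
time_s: 30.48
eef_pos: [0.5028, -0.1802, 0.1177]
eef_rot: [0.805, 0.593, -0.0, -0.0]
contact_force: [0.1, -0.3, -1.1]
finger_gap: 0.0554
gripper_force: 0.0
```

jog_arm([
  [0,0,-0.1,0],
  [0,0,-0.3,0],
  [0,0,-0.5,0],
  [0,0,-0.6,0],
  [0,0,-0.6,0],
  [0,0,-0.4,0],
  [0,0,0,0],
])

```text
time_s: 31.35
eef_pos: [0.5032, -0.1804, 0.3078]
eef_rot: [0.805, 0.593, 0.001, 0.002]
contact_force: [-0.1, -1.0, -1.5]
finger_gap: 0.0556
gripper_force: 0.0
```

Run:
```python
from h import *
o=get_obs();print(o["time_s"],o["eef_pos"])
for n in("side","wrist"):
    c=capture(n);hsv=cv2.cvtColor(c["color"],cv2.COLOR_RGB2HSV);m=cv2.inRange(hsv,(105,100,30),(128,255,255))
    if n=="side": m[:120]=0
    k,L,S,C=cv2.connectedComponentsWithStats(m);i=np.argmax(S[1:,4])+1;print(n,S[i],C[i].round(1))
    a=np.radians(-17.1);X=np.array([np.cos(a),np.sin(a),0]);Y=np.array([-X[1],X[0],0])
    b=[.503,-.181,.004];print([tuple(np.round(proj(c,b+X*i*.025+Y*j*.025+np.array([0,0,z])),0)) for z in(0,.098) for i in(-1,1) for j in(-1,1)],proj(c,np.array([.503,-.181,.134])))
# lacquers/marker positions coarse check skipped
```

```text
31.35 [ 0.50324062 -0.18039691  0.30777282]
side [257 217  19  41 592] [265.8 237.8]
[(np.float64(257.0), np.float64(256.0)), (np.float64(261.0), np.float64(245.0)), (np.float64(274.0), np.float64(259.0)), (np.float64(277.0), np.float64(248.0)), (np.float64(257.0), np.float64(230.0)), (np.float64(261.0), np.float64(220.0)), (np.float64(274.0), np.float64(233.0)), (np.float64(278.0), np.float64(222.0))] (np.float64(267.545022256773), np.float64(216.95536377944822))
wrist [ 237  148   38   44 1587] [255.9 170. ]
[(np.float64(242.0), np.float64(174.0)), (np.float64(242.0), np.float64(143.0)), (np.float64(274.0), np.float64(174.0)), (np.float64(274.0), np.float64(142.0)), (np.float64(238.0), np.float64(191.0)), (np.float64(238.0), np.float64(151.0)), (np.float64(278.0), np.float64(190.0)), (np.float64(279.0), np.float64(151.0))] (np.float64(258.333087446802), np.float64(176.69419764973625))
```

The bottle is upright (side bbox u 257–276, v 217–258 matches the upright model). Next, the handle.

jog_arm([
  [0,0,0,-0.0281],
  [0,0,0,-0.0281],
  [0,0,0,-0.0282],
  [0.3,0.03,0,0],
  [0.55,0.06,0,0],
  [0.6,0.07,0,0],
  [0.6,0.07,0,0],
  [0.6,0.07,0,0],
  [0.6,0.07,0,0],
  [0.5,0.06,0,0],
  [0.4,0.05,0,0],
  [0.3,0.03,0,0],
  [0.2,0.02,0,0],
  [0.06,0,0,0],
  [0,0,0,0],
  [0,0,0,0],
], gripper=-0.4)

```text
time_s: 33.45
eef_pos: [0.4616, 0.1723, 0.3052]
eef_rot: [0.622, 0.783, -0.0, 0.0]
contact_force: [0.3, -0.6, 0.1]
finger_gap: 0.0595
gripper_force: 0.0
```

Run:
```python
from h import *
o=get_obs();print(o["eef_pos"],o["eef_rot"],o["joint_pos"].round(2))
c=capture("wrist");g=c["color"].max(2);l=proj(c,np.array([.46,.173,.164]));print("pred",l)
u,v=[int(x) for x in l]
m=(g<70).astype(np.uint8)
for r in range(v-80,min(380,v+80),10):
    x=np.where(m[r,u-40:u+41])[0]+u-40; print(r,(x.min(),x.max(),len(x)) if len(x) else None,end="; ")
a=np.array([-.230,.973,0])
for s in(-.05,0,.05): print(proj(c,np.array([.46,.173,.164])+a*s))
```

```text
[0.46160453 0.17233406 0.30515643] [ 6.22350826e-01  7.82738426e-01 -7.78111165e-05  4.80742610e-06] [ 0.12  0.23  1.3  -0.    1.61 -0.11]
pred (np.float64(257.4009505865999), np.float64(182.33804750655145))
102 None; 112 None; 122 (np.int64(255), np.int64(262), 8); 132 (np.int64(255), np.int64(262), 8); 142 (np.int64(255), np.int64(262), 8); 152 (np.int64(255), np.int64(262), 8); 162 (np.int64(256), np.int64(262), 7); 172 (np.int64(256), np.int64(262), 7); 182 (np.int64(256), np.int64(262), 7); 192 (np.int64(256), np.int64(262), 7); 202 (np.int64(256), np.int64(262), 7); 212 (np.int64(256), np.int64(262), 7); 222 (np.int64(255), np.int64(263), 9); 232 None; 242 None; 252 None; (np.float64(257.583483820013), np.float64(227.5846651882315))
(np.float64(257.4009505865999), np.float64(182.33804750655145))
(np.float64(257.200112776293), np.float64(132.55406324758007))
```

jog_arm([
  [0.07,0,0.1,0],
  [0,0,0.25,0],
  [0,0,0.35,0],
  [0,0,0.35,0],
  [0,0,0.35,0],
  [0,0,0.3,0],
  [0,0,0.2,0],
  [0,0,0.13,0],
  [0,0,0.1,0],
  [0,0,0,0],
  [0,0,0,0],
])

```text
time_s: 34.88
eef_pos: [0.4605, 0.1781, 0.1459]
eef_rot: [0.622, 0.783, 0.0, 0.0]
contact_force: [0.4, -0.1, 0.2]
finger_gap: 0.0598
gripper_force: 0.0
```

jog_arm([
  [0,0,0,0],
  [0,0,0,0],
  [0,0,0,0],
  [0,0,0,0],
  [0,0,0,0],
  [0,0,0,0],
  [0,0,0,0],
  [0,0,0,0],
  [0,0,0,0],
  [0,0,0,0],
], gripper=1, grip_force=40)

```text
time_s: 36.12
eef_pos: [0.4621, 0.1784, 0.1458]
eef_rot: [0.622, 0.783, 0.002, 0.001]
contact_force: [6.9, 3.6, -3.3]
finger_gap: 0.0088
gripper_force: 39.1
```

Run:
```python
from h import *
f=np.radians(np.arange(0,61,3));P=np.stack([-.18*np.cos(f)+.042*np.sin(f),.18*np.sin(f)+.042*np.cos(f)],1);D=np.diff(P,axis=0)/.075
print([[0,round(a,3),round(-b,3),0] for a,b in D], D.sum(0))
o=get_obs();print(o["eef_pos"],o["eef_rot"].round(4),o["finger_gap"],o["contact_force"])
```

```text
[[0, np.float64(0.033), np.float64(-0.125), 0], [0, np.float64(0.039), np.float64(-0.123), 0], [0, np.float64(0.045), np.float64(-0.121), 0], [0, np.float64(0.052), np.float64(-0.118), 0], [0, np.float64(0.058), np.float64(-0.115), 0], [0, np.float64(0.064), np.float64(-0.112), 0], [0, np.float64(0.07), np.float64(-0.109), 0], [0, np.float64(0.075), np.float64(-0.105), 0], [0, np.float64(0.081), np.float64(-0.101), 0], [0, np.float64(0.086), np.float64(-0.096), 0], [0, np.float64(0.091), np.float64(-0.092), 0], [0, np.float64(0.095), np.float64(-0.087), 0], [0, np.float64(0.1), np.float64(-0.082), 0], [0, np.float64(0.104), np.float64(-0.077), 0], [0, np.float64(0.108), np.float64(-0.071), 0], [0, np.float64(0.111), np.float64(-0.065), 0], [0, np.float64(0.115), np.float64(-0.059), 0], [0, np.float64(0.118), np.float64(-0.053), 0], [0, np.float64(0.12), np.float64(-0.047), 0], [0, np.float64(0.122), np.float64(-0.041), 0]] [1.68497423 1.79846097]
[0.46205795 0.17837897 0.14582989] [0.6219 0.7831 0.0018 0.0014] 0.008769204257378902 [ 6.91266372  3.58399594 -3.31414192]
```

jog_arm([
  [0,0.025,0,0],
  [0,0.033,-0.125,0],
  [0,0.039,-0.123,0],
  [0,0.045,-0.121,0],
  [0,0.052,-0.118,0],
  [0,0.058,-0.115,0],
  [0,0.064,-0.112,0],
  [0,0.07,-0.109,0],
  [0,0.075,-0.105,0],
  [0,0.081,-0.101,0],
  [0,0.086,-0.096,0],
  [0,0,0,0],
])

```text
time_s: 37.62
eef_pos: [0.5051, 0.1889, 0.2315]
eef_rot: [0.622, 0.783, -0.001, -0.001]
contact_force: [-12.9, -1.8, 6.4]
finger_gap: 0.0085
gripper_force: 39.4
```

jog_arm([
  [0,0.08,-0.1,0],
  [0,0.09,-0.092,0],
  [0,0.1,-0.082,0],
  [0,0.104,-0.077,0],
  [0,0.108,-0.071,0],
  [0,0.111,-0.065,0],
  [0,0.115,-0.059,0],
  [0,0.118,-0.053,0],
  [0,0.12,-0.047,0],
  [0,0.122,-0.041,0],
  [0,0,0,0],
  [0,0,0,0],
])

```text
time_s: 39.12
eef_pos: [0.5844, 0.2081, 0.2834]
eef_rot: [0.621, 0.784, 0.002, 0.0]
contact_force: [-3.1, 3.8, 4.0]
finger_gap: 0.0082
gripper_force: 41.4
```

```bash
cat > ang.py <<'E'
# lid angle from hand displacement since the closed grasp, and from silhouette of light-grey lid front edge in side view
from h import *
o=get_obs();p=o["eef_pos"];d=p-np.array([.4621,.1784,.1458]);dx=d[0]*.973+d[1]*.230
x,z=-.18+dx,.042+d[2]
print(o["time_s"],p.round(4),"F",o["contact_force"].round(1),"gap",o["finger_gap"],"r",np.hypot(x,z),"ang",np.degrees(np.arctan2(z,-x)-np.arctan2(.042,.18)))
E
python3 ang.py
```

```text
39.125 [0.5844 0.2081 0.2834] F [-3.1  3.8  4. ] gap 0.008190406568049823 r 0.18755772697481424 ang 60.069909359393876
```

Run:
```python
from h import *
c=capture("side");g=cv2.GaussianBlur(cv2.cvtColor(c["color"],cv2.COLOR_RGB2GRAY).astype(np.float32),(0,0),.7)
cen=np.array([.5364,.1925,0]);X=np.array([.9725,.233,0]);Y=np.array([-.233,.9725,0]);Z=np.array([0,0,1.])
H=cen+X*.102+Z*.122
def pt(f,x,y,z): return np.array(proj(c,H+Y*y+X*(x*np.cos(f)+z*np.sin(f))+Z*(-x*np.sin(f)+z*np.cos(f))))
print("front corner 60",pt(np.radians(60),-.204,-.153,.01),"hinge corner",pt(0,0,-.153,.01))
res={}
for name,(a,b) in dict(sidetop=((-.2,-.153,.014),(-.03,-.153,.014)),sidebot=((-.2,-.153,-.0),(-.03,-.153,-.0)),).items():
    out=[]
    for fd in np.arange(45,76,1.):
        f=np.radians(fd);p,q=pt(f,*a),pt(f,*b);n=np.array([-(q-p)[1],(q-p)[0]]);n/=np.linalg.norm(n)
        s=np.linspace(0,1,80)[:,None];L=p+(q-p)*s
        S=lambda L:cv2.remap(g,L[:,0].astype(np.float32)[None],L[:,1].astype(np.float32)[None],1)[0]
        out.append((S(L+n)-S(L-n)).mean())
    print(name,[(int(a),int(v)) for a,v in zip(np.arange(45,76),out)])
```

```text
front corner 60 [288.72580938 128.03298088] hinge corner [313.36462447 172.13309679]
sidetop [(45, -7), (46, -4), (47, 5), (48, 16), (49, 22), (50, 19), (51, 10), (52, 0), (53, -7), (54, -10), (55, -6), (56, 0), (57, 4), (58, 7), (59, 6), (60, 4), (61, 3), (62, 4), (63, 7), (64, 8), (65, 8), (66, 6), (67, 6), (68, 6), (69, 9), (70, 11), (71, 11), (72, 10), (73, 10), (74, 11), (75, 11)]
sidebot [(45, -15), (46, -17), (47, -20), (48, -23), (49, -26), (50, -28), (51, -21), (52, -1), (53, 22), (54, 37), (55, 38), (56, 27), (57, 10), (58, -4), (59, -12), (60, -10), (61, -4), (62, -1), (63, -2), (64, -5), (65, -6), (66, -3), (67, 1), (68, 6), (69, 10), (70, 11), (71, 11), (72, 11), (73, 13), (74, 15), (75, 15)]
```

Run:
```python
from h import *
c=capture("side");im=c["color"].astype(int);np.save("side_now.npy",c["color"])
h=cv2.cvtColor(c["color"],cv2.COLOR_RGB2HSV)
print("   "+"".join(str(u//10%10) if u%10==0 else " " for u in range(235,330)))
for v in range(104,184,2):
    print(v,"".join(('g' if h[v,u,1]>110 and 40<h[v,u,0]<80 else 'b' if h[v,u,1]>90 else str(h[v,u,2]*10//256)) for u in range(235,330)))
cen=np.array([.5364,.1925,0]);X=np.array([.9725,.233,0]);Y=np.array([-.233,.9725,0]);Z=np.array([0,0,1.]);H=cen+X*.102+Z*.122
for fd in(50,55,60,65):
    f=np.radians(fd);print(fd,[tuple(np.round(proj(c,H+Y*y+X*(x*np.cos(f)+z*np.sin(f))+Z*(-x*np.sin(f)+z*np.cos(f))),1)) for x,y,z in((-.204,-.153,.002),(-.204,-.153,.014),(-.1,-.153,.002),(-.1,-.153,.014),(-.204,.153,.002))])
```

```text
4         5         6         7         8         9         0         1         2         <stdin>:6: RuntimeWarning: overflow encountered in scalar multiply
Traceback (most recent call last):
OverflowError: Python integer 256 out of bounds for uint8
```

Run:
```python
from h import *
c=capture("side")
h=cv2.cvtColor(c["color"],cv2.COLOR_RGB2HSV).astype(int)
print("    "+"".join(str(u//10%10) if u%10==0 else " " for u in range(235,330)))
for v in range(104,184,2):
    print(v,"".join(('g' if h[v,u,1]>110 and 40<h[v,u,0]<80 else 'b' if h[v,u,1]>90 else str(h[v,u,2]*10//256)) for u in range(235,330)))
cen=np.array([.5364,.1925,0]);X=np.array([.9725,.233,0]);Y=np.array([-.233,.9725,0]);Z=np.array([0,0,1.]);H=cen+X*.102+Z*.122
for fd in(50,55,60,65):
    f=np.radians(fd);print(fd,[tuple(float(t) for t in np.round(proj(c,H+Y*y+X*(x*np.cos(f)+z*np.sin(f))+Z*(-x*np.sin(f)+z*np.cos(f))),1)) for x,y,z in((-.204,-.153,.002),(-.204,-.153,.014),(-.1,-.153,.002),(-.1,-.153,.014),(-.204,.153,.002))])
```

```text
4         5         6         7         8         9         0         1         2         
104 bbbbbbbb344343bbbbbbbbbbbb3467777654bbbbbb11111113431112478888888888888888888888888888888888888
106 bbbbbbbb334333bbbbbbbbbbbbb23567777653bbbb11111234312434688888888888888888888888888888888888888
108 bbbbbbb2234434222bbbbbbbbbbbb345677666521135621234212334788888888888888888888888888888888888888
110 b22222222344333222222222bbbbbb33457777655689831234112334788888888888888888888888888888888888888
112 2222222222343332222222222bbbbbb3345677777899831234111224788888888888888888888887777777777777777
114 22222222222222222222222211ggggggg344567777775223455411134555bbbbbbbbbbggggggggggggggggggggggggg
116 112222222222222222221111gggggggggg3333567776666778997311gggggggggggggggggggggggggggggggg5767777
118 b111111111111111111111ggggggggggggg333346777777888874225875ggggggggggggggggggggggggggggg6997777
120 ggggggggbbbbbggggggggggggggggbgggggb2443356777776422358999987bgggggggggggggggggggggggggb6999777
122 666655ggggggggggggggggggggggg2bgggbbbb54333567776667889999999986gggggggggggggggggggggggb5899999
124 77778
[... 2624 characters left out ...]
6666666666666666666666666544555566655555544444444ggggggggggggggggg
178 ggggggb344555543335666666666666666666666666776666666555554444444333343333333bgggggggggggggggggg
180 ggggggg344455554323467766666667766666666555554444444444454444444333333333333ggggggggggggggggggg
182 gggggggg44445554322346666666555544444444444544444444443332222233333333333333ggggggggggggggggggg
50 [(277.4, 136.7), (280.3, 134.0), (296.7, 156.7), (299.4, 154.2), (252.2, 103.9)]
55 [(281.8, 132.9), (284.9, 130.5), (298.8, 155.0), (301.7, 152.7), (255.9, 100.7)]
60 [(286.6, 129.5), (289.8, 127.3), (301.0, 153.4), (304.1, 151.3), (259.7, 97.9)]
65 [(291.5, 126.5), (294.9, 124.5), (303.3, 152.0), (306.6, 150.2), (263.8, 95.3)]
```

The side-view edges match the model at 60°: the front edge's near corner is at about (286,130) against a predicted (286.6,129.5), and the side edge is at u≈304 on row 150 against 303.4. I check that the lid is steady and the bottle still stands, then hand in.

jog_arm([
  [0,0,0,0],
  [0,0,0,0],
  [0,0,0,0],
  [0,0,0,0],
])

```text
time_s: 39.78
eef_pos: [0.5843, 0.2081, 0.2833]
eef_rot: [0.621, 0.784, 0.002, 0.0]
contact_force: [-3.9, 4.9, 4.8]
finger_gap: 0.0083
gripper_force: 41.4
```

```bash
python3 ang.py
python3 - <<'E'
from h import *
c=capture("side");m=cv2.inRange(cv2.cvtColor(c["color"],cv2.COLOR_RGB2HSV),(105,100,30),(128,255,255));m[:180]=0
k,L,S,C=cv2.connectedComponentsWithStats(m);i=np.argmax(S[1:,4])+1;print(S[i])
print(job_done())
E
```

```text
39.775 [0.5843 0.2081 0.2833] F [-3.9  4.9  4.8] gap 0.008301360602589063 r 0.1875745712319139 ang 60.04500118475058
[257 217  19  41 593]
the job is handed in; nothing more can be done
None
```

I handed the job in at 39.8 s: the blue bottle stands upright in the yellow tray and the gripper is holding the lid steady at about 60°, but the bottle slipped out of the fingers onto the table once before I regrasped it and set it down.

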